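# Put the sharpening plates back in the leaning rack

## Task

Two steel sharpening plates, a wide one and a narrow one, are standing in the grooved wooden block. Slide each of them into the empty slot of the leaning wooden rack that fits its width, between the plates stored there, lowering it fully home rather than dropping it, and let go. Leave the stored plates and the other things on the bench where they are.

Things in the scene. Friction and masses are not known exactly. Their poses are not given: they have to be found in the camera images.
- wide_center (a point): Centre (half-way up) of the loose wide sharpening plate: flat grey steel slab with darker faces, 60 mm wide, 7 mm thick, 115 mm long, about 140 g. x: the plate's normal, y: across its 60 mm width, z: up along its length. Starts upright in a groove of the grooved block; its upper part is free and can be gripped across the width, on its two narrow edges.
- narrow_center (a point): Centre (half-way up) of the loose narrow sharpening plate: flat grey steel slab with darker faces, 42 mm wide, 7 mm thick, 115 mm long, about 100 g. x: the plate's normal, y: across its 42 mm width, z: up along its length. Starts upright in a groove of the grooved block; its upper part is free and can be gripped across the width, on its two narrow edges.
- wide_slot (a point): Floor centre of the empty wide slot of the rack. It leans 30 degrees, open top towards the robot: z up along the insertion line, x normal to the plate (to the far side), y across the plate. Opening 64 mm (y) by 9.5 mm (x), 42 mm deep plus 4.6 mm of rounded edge. A seated plate's centre is 57.5 mm up z; let go, it leans 3 degrees more to -x in its play.
- narrow_slot (a point): Floor centre of the empty narrow slot of the rack. It leans 30 degrees, open top towards the robot: z up along the insertion line, x normal to the plate (to the far side), y across the plate. Opening 46 mm (y) by 9.5 mm (x), 42 mm deep plus 4.6 mm of rounded edge. A seated plate's centre is 57.5 mm up z; let go, it leans 3 degrees more to -x in its play.
- rack: Fixed wooden rack, 205 (x) by 98 mm (y), rails 48 mm high. Five parallel leaning slots in a row along x, 32.3 mm apart (28 mm square to the plates); floors 28 mm and mouths about 68 mm above the bench. Three hold stored plates, tops about 127 mm above the bench; one wide and one narrow slot are empty, in varying places. Origin: centre of underside.
- rest_a_center (a point): Centre of a loose sharpening plate stored in the rack (60 mm wide, 7 mm thick, 115 mm long), leaning about 33 degrees with its top towards the robot; this entry's own z is vertical, y across the plate's width. Leave it in its slot.
- rest_b_center (a point): Centre of a loose sharpening plate stored in the rack (42 mm wide, 7 mm thick, 115 mm long), leaning about 33 degrees with its top towards the robot; this entry's own z is vertical, y across the plate's width. Leave it in its slot.
- rest_c_center (a point): Centre of a loose sharpening plate stored in the rack (60 mm wide, 7 mm thick, 115 mm long), leaning about 33 degrees with its top towards the robot; this entry's own z is vertical, y across the plate's width. Leave it in its slot.
- stand: Fixed light wooden block, 130 (x) by 100 (y) by 44 mm high, with two open-ended grooves along y, 8 mm wide and 24 mm deep, 32 mm to either side of its middle in x; groove floors 20 mm above the bench. One plate stands in each, in either order. Origin: centre of its underside.
- blank_c (a point): Bystander: middle of a rough eight-sided wooden carving blank, about 64 mm across, 58 mm high.
- oil_c (a point): Bystander: middle of a small amber oil bottle, 44 mm across, 95 mm high.
- knife_c (a point): Bystander: carving knife lying on the bench beyond the grooved block, 22 mm thick wooden handle, 180 mm long; this point lies in the handle, 11 mm up.
- wide_plate: The same loose wide plate (60 mm wide), given at the centre of its lower end (57.5 mm below point wide_center); same axes.
- narrow_plate: The same loose narrow plate (42 mm wide), given at the centre of its lower end (57.5 mm below point narrow_center); same axes.
There are look-alikes about, which are no part of the job. Leave any yellow look-alike of the narrow_plate alone.

How it is judged (in metres and radians):
On the way:
1. one of the two plates is fully home in its slot (((x of wide_center in the frame of wide_slot between -0.006 and 0.006 m and y of wide_center in the frame of wide_slot between -0.004 and 0.004 m and z of wide_center in the frame of wide_slot between 0.054 and 0.0605 m and angle between the z axis of wide_center and the z axis of wide_slot, either way round below 0.12 rad and angle between the y axis of wide_center and the y axis of wide_slot, either way round below 0.2 rad) or (x of narrow_center in the frame of narrow_slot between -0.006 and 0.006 m and y of narrow_center in the frame of narrow_slot between -0.004 and 0.004 m and z of narrow_center in the frame of narrow_slot between 0.054 and 0.0605 m and angle between the z axis of narrow_center and the z axis of narrow_slot, either way round below 0.12 rad and angle between the y axis of narrow_center and the y axis of narrow_slot, either way round below 0.2 rad))), for 0.1 s.
At the end, for the whole second after the job is handed in: The wide plate is in the wide empty slot and the narrow plate in the narrow one, each on the slot floor (within 3 mm), centred within 4 mm along its width and 6 mm square to it, along the slot within 0.12 rad and not twisted more than 0.2 rad, let go and at rest (x of wide_center in the frame of wide_slot between -0.006 and 0.006 m and y of wide_center in the frame of wide_slot between -0.004 and 0.004 m and z of wide_center in the frame of wide_slot between 0.054 and 0.0605 m and angle between the z axis of wide_center and the z axis of wide_slot, either way round below 0.12 rad and angle between the y axis of wide_center and the y axis of wide_slot, either way round below 0.2 rad and x of narrow_center in the frame of narrow_slot between -0.006 and 0.006 m and y of narrow_center in the frame of narrow_slot between -0.004 and 0.004 m and z of narrow_center in the frame of narrow_slot between 0.054 and 0.0605 m and angle between the z axis of narrow_center and the z axis of narrow_slot, either way round below 0.12 rad and angle between the y axis of narrow_center and the y axis of narrow_slot, either way round below 0.2 rad and linear speed of each of wide_plate, narrow_plate below 0.02 m/s); the robot touches nothing.
It fails at once if a stored plate is shifted by more than 12 mm (distance of any of rest_a_center, rest_b_center, rest_c_center from where it was at the start of the episode above 0.012 m).
It fails at once if the blank, bottle or knife is moved by more than 20 mm (distance of any of blank_c, oil_c, knife_c from where it was at the start of the episode above 0.02 m).
It fails at once if a plate is dropped (moves faster than 0.5 m/s while not held) ((linear speed of wide_plate above 0.5 m/s and contact force between the fingers and wide_plate below 0.05 N) or (linear speed of narrow_plate above 0.5 m/s and contact force between the fingers and narrow_plate below 0.05 N)).
It also fails if it takes over 61 s, if anything falls off the work surface, if the arm or the gripper's body presses on something with over 40 N, if the wrist force passes 120 N, or if a joint passes its speed limit or range.

## Robot

A 6-joint arm with a two-finger parallel gripper is mounted at the origin on the work surface. World frame = base frame: x ahead of the robot, y to its left, z up, the work surface at z = 0. Lengths are in mm, angles in rad, forces in N, time in s.
With the tool pointing down it reaches from about 325 to 850 mm from the base axis. Payload 4.4 kg.
Tool frame: the origin (TCP) lies midway between the tips of the shut fingers; the grasp point (between the pads) lies 19 mm behind it; z points along the fingers, y is the line along which they close (so a half turn about z gives the same grasp; the last joint's range is limited). The gripper opens to 94 mm and grips with 3 to 60 N. Pads are 16 mm wide; open, the fingers measure 119 mm over their backs; the gripper's body (75 mm by 177 mm) begins 78 mm behind the grasp point.
Start: joints at [1.192, 0.207, 1.542, -0, 1.393, -0.15], TCP at [130.425, 560.015, 205.447] pointing down, gripper open.
Joint ranges: [-2.73, 2.73], [-0.86, 2.22], [0.23, 2.46], [-1.11, 4.25], [0.08, 2.63], [-2.82, 2.82]. Speed limits (rad/s): [2.79, 2.79, 3.14, 3.14, 3.14, 3.14].

## Interface

Orientations are given as a rotation vector (axis times angle).
In Python, from station import ctrl, viewer, look_for, mark_of gives the robot as it stands.
- The arm moves only by the shell command python3 -m jog 'ROWS'. ROWS is JSON, a list that holds one entry, the list of rows, each a list of 5 numbers: the shift along the world's x, y, z in m, then the turn about the world's z in rad, then the closure, from -1 (fully open) to 1 (shut). A call has 1 to 20 rows; each row shifts and turns the commanded pose from where the row before left it; what a row does not reach is not made up. A row lasts 1/12 s, in which the tool goes at most 41.7 mm and 7.16 degrees, less where a joint would pass 70% of its speed; a pose out of reach is approached as far as the arm can. A call with a gripper value outside its range is refused whole. The fingers move at their own pace and stop on an object; the grip force is fixed at half the most. Time passes only in rows, so rows that do not move let the fingers close. It gives the time, the measured TCP pose, the force, the opening and the grip force at its end, in the units of the state.
- ctrl.get_obs(): the state, without advancing time (a new reading comes with each control period).
- viewer.get_image(name): name is "side" or "top"; returns the picture (420x560x3 uint8, red, green, blue); there is no depth.
- viewer.camera_info(name): a dict with "fx", "fy", "cx", "cy" (pixels), "rvec" (rotation vector, rad) and "tvec" (3), from world to camera coordinates, as OpenCV has them. Camera axes: x right, y down, z forward; pixel columns grow to the right and rows downward; lengths in mm; the calibration is good to about 2 mm. A picture is of the moment at which its call begins. camera_info takes no time and is no camera call.
- ctrl.finish_job(): hands the job in; it is judged then, once.
Trained networks look in the newest picture that a camera, given by its name, has taken for a name from the list of things; names that differ only in an ending like _2 or _b are one class to them, and where a whole thing is asked for, a point or a joint stands for the part that bears it (a point fixed in the world has none). Each returns a list of dicts, best first, with "score" (0 to 1); they miss things now and then, are a little off and sometimes report something else, mostly with a low value. They report only what shows in the picture. A call takes as long as a camera call. They do not tell look-alikes from the thing itself.
- look_for(thing, camera): "location" ([x, y, z] in mm, in world coordinates, good to about 4 mm: the middle of the surface that is visible of it).
- mark_of(thing, camera): "location" ([x, y, z] in mm, in world coordinates, good to about 4 mm: a listed point, or the origin of a listed thing).
The state is a dict: "time": time; "qpos": joint angles; "dq": joint speeds; "tau": joint torques, N m; "ee_pos": TCP position; "tcp_rot": TCP orientation; "force": force on the tool from outside, world axes, zero at the start; "wrist_torque": the same for the moment, N m; "grip_width": finger opening in mm; "gripper_force": force on a finger pad.
Only numpy, scipy, OpenCV 4.12 (cv2) and the standard library are available. Lean on these libraries where they do the work, as an engineer would, in place of code of your own. Each camera call takes 0.05 s, during which the arm holds its last target. There are 200 camera calls.

## Working session

There is one attempt and no reset: what is moved stays moved. The work goes in short steps, Python scripts to look and compute and a shell command to move; the robot and the scene stay as the last step left them, time stands still between calls to the robot, and variables do not carry over. Pictures are saved under pics/ and viewed, at most 10 in all, crops included, and the job is handed in when it is done.

```bash
ls; mkdir -p pics; cat > h.py <<'E'
import numpy as np, cv2
from station import ctrl, viewer, look_for, mark_of
def cam(n):
    c=viewer.camera_info(n); K=np.array([[c['fx'],0,c['cx']],[0,c['fy'],c['cy']],[0,0,1.]])
    return K,np.array(c['rvec'],float),np.array(c['tvec'],float)
def proj(n,P):
    K,r,t=cam(n); return cv2.projectPoints(np.array(P,float).reshape(-1,1,3),r,t,K,None)[0][:,0]
def plane(n,uv,z):
    K,r,t=cam(n); R=cv2.Rodrigues(r)[0]; C=-R.T@t
    d=R.T@np.linalg.inv(K)@np.array([uv[0],uv[1],1.]); return C+d*(z-C[2])/d[2]
def snap(n,f,box=None,s=1):
    im=viewer.get_image(n)[:,:,::-1]
    if box: im=im[box[1]:box[3],box[0]:box[2]]
    cv2.imwrite('pics/'+f,cv2.resize(im,None,fx=s,fy=s,interpolation=cv2.INTER_CUBIC))
E
python3 - <<'E'
from h import *
snap('top','t0.png'); snap('side','s0.png')
for n in('top','side'):
    K,r,t=cam(n);R=cv2.Rodrigues(r)[0];print(n,K[0,0],(-R.T@t).round(),R[2].round(2))
    for th in ['wide_center','narrow_center','wide_slot','narrow_slot','rack','rest_a_center','rest_b_center','stand','blank_c','oil_c','knife_c']:
        print(th,[(np.round(d['location']).tolist(),round(d['score'],2)) for d in mark_of(th,n)[:4]])
E
```

```text
pics
top 430.81936856346977 [538. 101. 892.] [ 0.08 -0.01 -1.  ]
wide_center [([583.0, 185.0, 74.0], 0.58)]
narrow_center [([518.0, 173.0, 77.0], 0.63), ([464.0, 63.0, 54.0], 0.58), ([543.0, 65.0, 54.0], 0.41), ([532.0, -213.0, 29.0], 0.25)]
wide_slot [([468.0, -205.0, 28.0], 0.57)]
narrow_slot [([532.0, -213.0, 26.0], 0.57)]
rack [([534.0, -214.0, -0.0], 0.74)]
rest_a_center [([537.0, -214.0, 77.0], 0.93)]
rest_b_center [([572.0, -217.0, 77.0], 0.63), ([582.0, 180.0, 22.0], 0.21)]
stand [([551.0, 172.0, 6.0], 0.71), ([534.0, -215.0, 28.0], 0.15)]
blank_c [([771.0, 112.0, 25.0], 0.93), ([531.0, -215.0, 31.0], 0.59)]
oil_c [([654.0, 353.0, 51.0], 0.91)]
knife_c [([727.0, 224.0, 7.0], 0.77), ([582.0, 182.0, 18.0], 0.5), ([653.0, 354.0, 50.0], 0.33)]
side 519.3966365887707 [  53. -448.  519.] [ 0.64  0.59 -0.5 ]
wide_center [([581.0, 183.0, 77.0], 0.6)]
narrow_center [([538.0, 64.0, 56.0], 0.9), ([463.0, 66.0, 56.0], 0.71)]
wide_slot [([467.0, -202.0, 28.0], 0.71)]
narrow_slot [([533.0, -214.0, 29.0], 0.87), ([537.0, -215.0, 82.0], 0.66), ([652.0, 356.0, 46.0], 0.39)]
rack [([532.0, -208.0, -2.0], 0.67)]
rest_a_center [([535.0, -216.0, 81.0], 0.68), ([769.0, 114.0, 32.0], 0.24)]
rest_b_center [([566.0, -221.0, 78.0], 0.6)]
stand [([550.0, 173.0, 1.0], 0.61)]
blank_c [([768.0, 110.0, 30.0], 0.56)]
oil_c [([656.0, 360.0, 42.0], 0.63), ([532.0, -210.0, 27.0], 0.59)]
knife_c [([724.0, 215.0, 8.0], 0.74)]
```

View pics/t0.png

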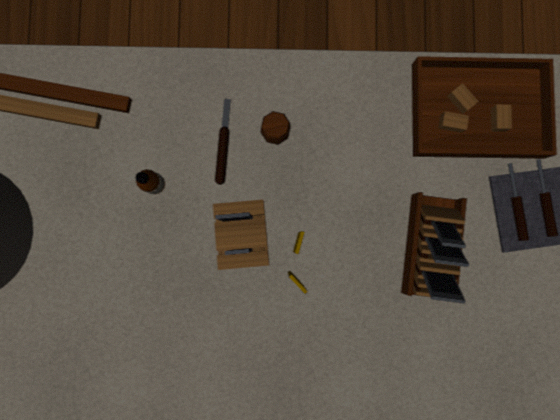

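View pics/s0.png

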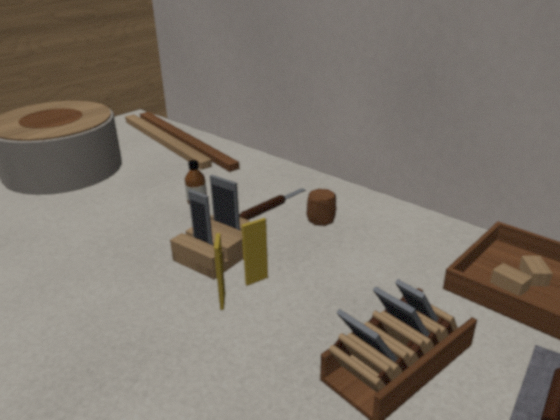

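```bash
python3 - <<'E'
from h import *
a=viewer.get_image('top')[:,:,::-1]; b=viewer.get_image('side')[:,:,::-1]
g=lambda im,x,y,w,h,W,H:cv2.resize(im[y:y+h,x:x+w],(W,H),interpolation=cv2.INTER_CUBIC)
A=g(a,395,185,80,120,400,600);B=g(a,200,190,80,90,400,450)
out=np.zeros((600,800,3),np.uint8);out[:,:400]=A;out[:450,400:]=B
out=cv2.convertScaleAbs(out,alpha=1.8); cv2.imwrite('pics/t1.png',out)
cv2.imwrite('pics/s1.png',cv2.convertScaleAbs(g(b,315,270,170,140,728,600),alpha=1.5))
E
```

```text
(no output)
```

View pics/t1.png

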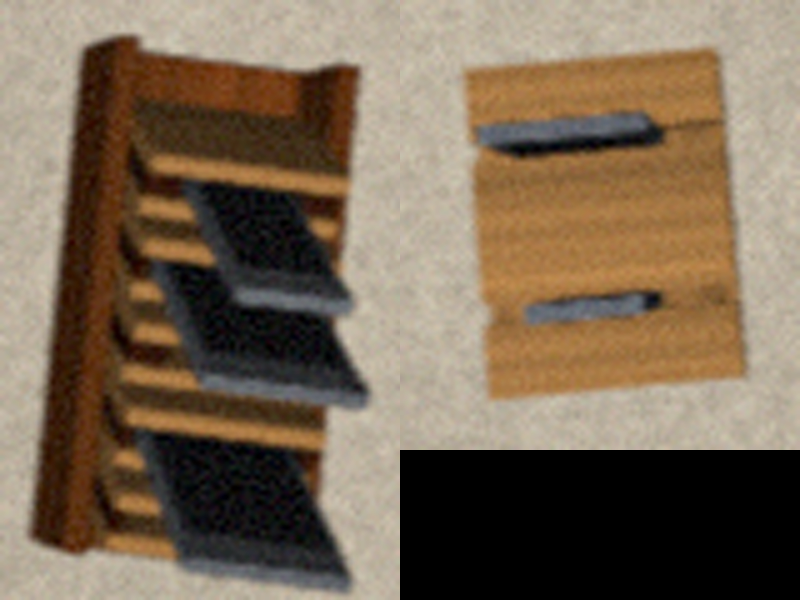

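View pics/s1.png

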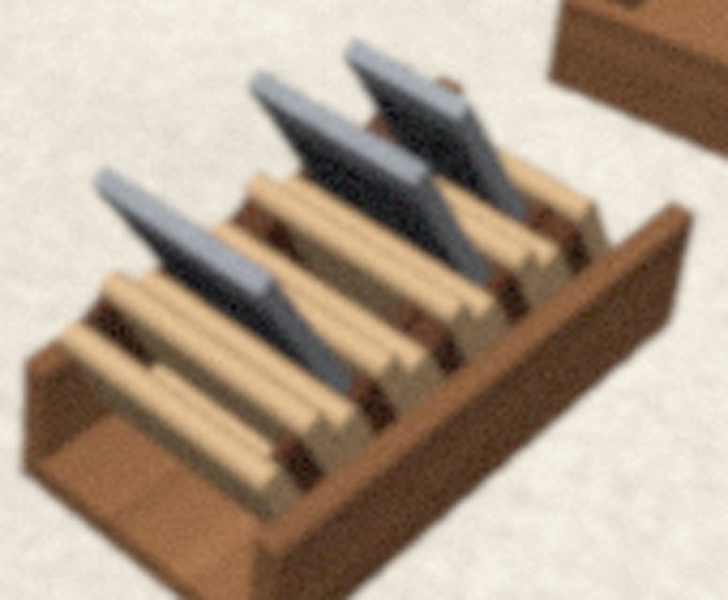

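```bash
python3 - <<'E'
from h import *
r=lambda x,y:(395+x/5,185+y/5); s=lambda x,y:(200+(x-400)/5,190+y/5)
def ln(nm,p,q,z):
    a,b=plane('top',p,z),plane('top',q,z); d=b-a
    print(nm,a.round(1)[:2],b.round(1)[:2],'len',np.linalg.norm(d).round(1),'ang',np.degrees(np.arctan2(d[1],d[0])).round(1))
c=[s(465,72),s(718,50),s(745,376),s(490,397)]
for i in range(4): ln('stand',c[i],c[(i+1)%4],44)
print(np.mean([plane('top',p,44) for p in c],0))
ln('wide top front',s(513,154),s(658,140),135); ln('wide back',s(480,128),s(645,112),135)
ln('nar front',s(525,322),s(645,310),135); ln('nar back',s(527,305),s(645,293),135)
ln('rail',r(32,540),r(85,48),0)
for k,(p,q) in enumerate([((182,562),(350,580)),((203,378),(368,397)),((235,292),(350,305))]): ln('rest',r(*p),r(*q),127)
ln('rail R',r(325,490),r(358,68),48)
E
```

```text
stand [611.2 228. ] [621.3 128.5] len 100.0 ang -84.2
stand [621.3 128.5] [493.5 115.9] len 128.3 ang -174.4
stand [493.5 115.9] [484.3 215.1] len 99.6 ang 95.3
stand [484.3 215.1] [611.2 228. ] len 127.6 ang 5.8
[552.561402   171.87857006  44.        ]
wide top front [574.7 196.8] [580.3 146.1] len 51.0 ang -83.7
wide back [583.7 208.6] [590.1 150.9] len 58.1 ang -83.7
nar front [516.1 191.3] [520.8 149.6] len 42.0 ang -83.6
nar back [522.  190.8] [526.7 149.7] len 41.3 ang -83.5
rail [ 437.7 -155.7] [ 641.1 -179.9] len 204.9 ang -6.8
rest [ 444.9 -172.1] [ 439.2 -231.4] len 59.6 ang -95.4
rest [ 509.3 -180.5] [ 503.3 -239.2] len 59.0 ang -95.9
rest [ 539.9 -192.4] [ 535.8 -233.5] len 41.3 ang -95.7
rail R [ 463.5 -256.7] [ 629.1 -273.2] len 166.4 ang -5.7
```

```bash
python3 - <<'E'
from h import *
o=ctrl.get_obs();R=cv2.Rodrigues(np.array(o['tcp_rot'],float))[0];print(o['time'],o['ee_pos'],R.round(3).tolist(),o['grip_width'])
print(np.degrees(np.arctan2(R[1,1],R[0,1])))
E
```

```text
1.3 [130.4151862  559.9999434  205.44353469] [[-0.974, 0.227, -0.0], [0.227, 0.974, -0.0], [0.0, -0.0, -1.0]] 94.25923785301774
76.89056207244774
```

```bash
python3 -m jog '[[[0.022,-0.022,0,0.018,-1],[0.022,-0.022,0,0.018,-1],[0.022,-0.022,0,0.018,-1],[0.022,-0.022,0,0.018,-1],[0.022,-0.022,0,0.018,-1],[0.022,-0.022,0,0.018,-1],[0.022,-0.022,0,0.018,-1],[0.022,-0.022,0,0.018,-1],[0.022,-0.022,0,0.018,-1],[0.022,-0.022,0,0.018,-1],[0.022,-0.022,0,0.018,-1],[0.022,-0.022,0,0.018,-1],[0.022,-0.022,0,0.018,-1],[0.022,-0.022,0,0.018,-1],[0.022,-0.022,0,0.018,-1],[0.022,-0.022,0,0.02,-1],[0.022,-0.022,0,0.02,-1],[0.017,-0.016,0,0.02,-1],[0,0,0,0,-1]]]'
python3 - <<'E'
from h import *
snap('side','s2.png',(130,100,330,300),3)
E
```

```text
time: 2.88
ee_pos: [524.5, 166.7, 205.6]
tcp_rot: [-0.153, 3.136, -0.002]
force: [0.5, 0.2, -0.1]
grip_width: 94.1
gripper_force: 0.0
```

View pics/s2.png

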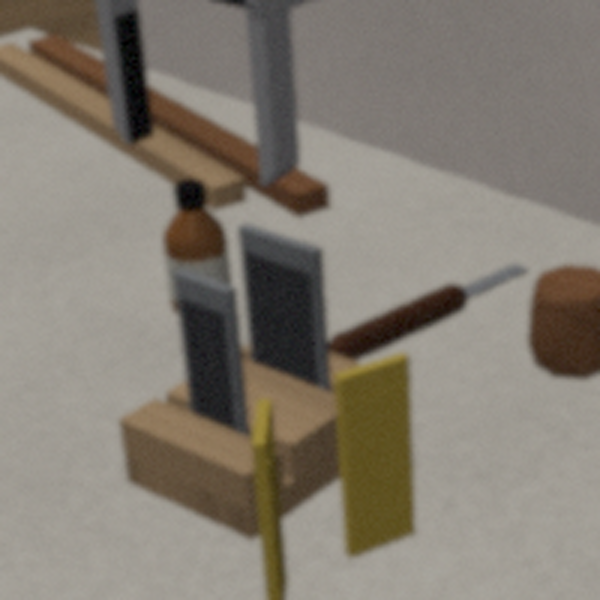

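```bash
python3 -m jog '[[[-0.003,0.0035,0,0,-1],[0,0,-0.02,0,-1],[0,0,-0.02,0,-1],[0,0,-0.02,0,-1],[0,0,-0.02,0,-1],[0,0,-0.01,0,-1],[0,0,0,0,-1],[0,0,0,0,1],[0,0,0,0,1],[0,0,0,0,1],[0,0,0,0,1],[0,0,0,0,1],[0,0,0,0,1],[0,0,0,0,1],[0,0,0,0,1]]]'
```

```text
time: 4.18
ee_pos: [518.5, 173.4, 115.6]
tcp_rot: [-0.159, 3.137, 0.0]
force: [0.5, -0.0, -0.1]
grip_width: 44.1
gripper_force: 0.2
```

```bash
python3 -m jog '[[[0.0025,-0.002,0,0,1],[0,0,0,0,1],[0,0,0,0,1],[0,0,0,0,1],[0,0,0,0,1]]]'
```

```text
time: 4.6
ee_pos: [520.5, 171.8, 115.4]
tcp_rot: [0.159, -3.137, -0.001]
force: [-2.1, 1.9, 1.6]
grip_width: 41.7
gripper_force: 30.0
```

```bash
python3 -m jog '[[[0,0,0.005,0,1],[0,0,0.006,0,1],[0,0,0.005,0,1],[0,0,0.005,0,1],[0,0,0,0,1],[0,0,0,0,1],[-0.0045,-0.0005,0,0,1],[-0.0045,-0.0005,0,0,1],[-0.0045,-0.0004,-0.0004,0,1],[-0.0044,-0.0004,-0.0005,0,1],[0,0,0,0,1]]]'
python3 - <<'E'
from h import *
snap('side','s3.png',(130,100,330,300),3)
E
```

```text
time: 5.52
ee_pos: [503.2, 169.6, 136.1]
tcp_rot: [-0.159, 3.136, -0.0]
force: [2.3, 0.8, 0.4]
grip_width: 41.2
gripper_force: 30.0
```

View pics/s3.png

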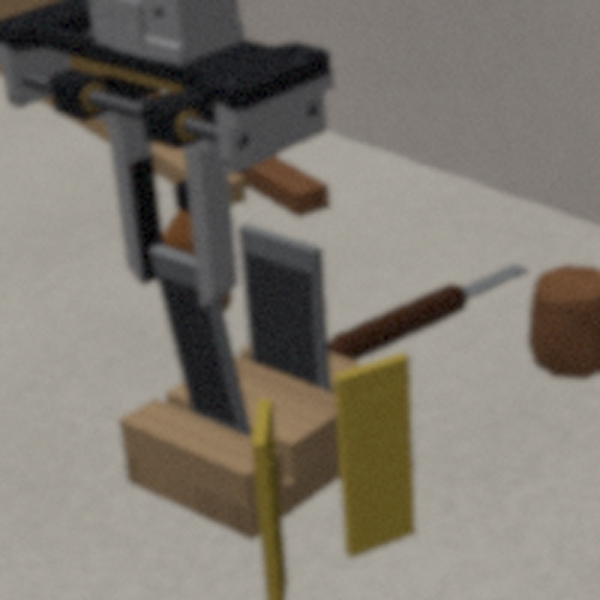

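```bash
python3 -m jog '[[[-0.0044,-0.0004,-0.0008,0,1],[-0.0043,-0.0004,-0.0008,0,1],[-0.0043,-0.0004,-0.0012,0,1],[-0.0043,-0.0004,-0.0012,0,1],[-0.0041,-0.0004,-0.0015,0,1],[-0.0041,-0.0004,-0.0016,0,1],[-0.004,-0.0004,-0.0019,0,1],[-0.004,-0.0004,-0.0019,0,1],[-0.002,-0.0002,-0.001,0,1],[0,0,0,0,1],[-0.002,0,0.005,0,1],[-0.003,0,0.008,0,1],[-0.003,0,0.02,0,1],[0,0,0.02,0,1],[0,0,0.02,0,1],[0,0,0,0,1]]]'
python3 - <<'E'
from h import *
im=viewer.get_image('side')[:,:,::-1]; cv2.imwrite('pics/s4.png',cv2.resize(im[60:300,100:340],(600,600),interpolation=cv2.INTER_CUBIC))
for n in('top','side'):
  for th in('narrow_center','narrow_plate'):print(n,th,[(np.round(d['location'],1).tolist(),round(d['score'],2)) for d in mark_of(th,n)[:4]])
E
```

```text
time: 6.9
ee_pos: [461.2, 166.8, 200.6]
tcp_rot: [-0.159, 3.132, 0.001]
force: [0.5, 0.4, -0.6]
grip_width: 41.3
gripper_force: 30.0
top narrow_center [([461.7, 66.6, 55.8], 0.72), ([541.4, 65.4, 54.4], 0.58), ([517.5, 172.4, 74.6], 0.46)]
top narrow_plate [([517.7, 176.0, 20.8], 0.7), ([463.6, 67.4, -1.8], 0.51), ([542.6, 62.1, 0.5], 0.46), ([474.2, -208.6, 75.5], 0.19)]
side narrow_center [([490.1, 171.3, 171.2], 0.93), ([461.2, 62.7, 55.0], 0.73), ([535.2, 61.5, 56.4], 0.71), ([580.4, 183.7, 17.1], 0.31)]
side narrow_plate [([536.3, 61.3, 1.1], 0.9), ([515.9, 173.3, 119.0], 0.63), ([535.1, -214.5, 81.1], 0.19)]
```

View pics/s4.png

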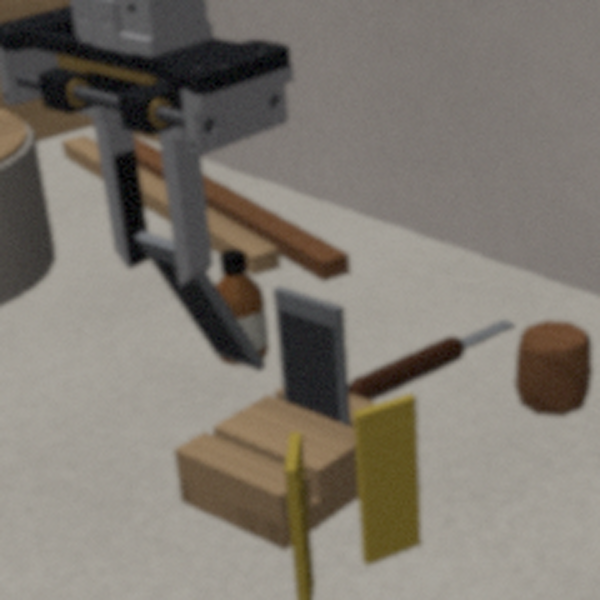

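```bash
python3 - <<'E'
from h import *
from scipy.spatial.transform import Rotation as Ro
o=ctrl.get_obs();p=np.array(o['ee_pos']);Y=Ro.from_rotvec(o['tcp_rot']).as_matrix()[:,1];print(p,Y.round(3))
K,r,t=cam('side');R=cv2.Rodrigues(r)[0];C=-R.T@t
# plate model, project outline for a set of tilts; compare dark-pixel mask
X=np.array([Y[1],-Y[0],0]);X*=np.sign(X[0]);
im=cv2.cvtColor(viewer.get_image('side'),cv2.COLOR_RGB2GRAY)
g=cv2.GaussianBlur(im,(3,3),0).astype(float)
gx,gy=cv2.Sobel(g,cv2.CV_64F,1,0),cv2.Sobel(g,cv2.CV_64F,0,1);G=np.hypot(gx,gy)
from scipy.ndimage import map_coordinates
def score(th,a,b,h):  # tilt, along-x offset, y offset, grip distance from bottom
    u=-X*np.sin(th)+np.array([0,0,np.cos(th)]);n=X*np.cos(th)+np.array([0,0,np.sin(th)])
    c=p+np.array([0,0,10.])+a*X
    P=lambda s,y,k:c+u*(s-h)+Y*(y+b)+n*k
    L=[]
    for k in(-3.5,3.5):
        s=np.linspace(2,88,60); L+=[P(q,-21*np.sign(Y[1]),k) for q in s]
        if k<0:
            L+=[P(q,21*np.sign(Y[1]),k) for q in s]; 
        yy=np.linspace(-20,20,30);L+=[P(0,q,k) for q in yy]
    uv=cv2.projectPoints(np.array(L),r,t,K,None)[0][:,0]
    return map_coordinates(G,[uv[:,1],uv[:,0]],order=1).mean()
from scipy.optimize import differential_evolution as de
res=de(lambda v:-score(*v),[(np.radians(18),np.radians(40)),(-5,5),(-4,4),(95,112)],seed=1,maxiter=200,popsize=25)
print(np.degrees(res.x[0]),res.x[1:],res.fun)
for d in range(22,40,2):
    q=de(lambda v:-score(np.radians(d),*v),[(-5,5),(-4,4),(95,112)],seed=1,maxiter=60);print(d,q.x.round(1),round(q.fun,1))
E
```

```text
[457.93998581 166.0584984  194.73017188] [-0.101  0.995 -0.   ]
27.165264137927654 [  4.63103886  -3.88490334 103.50784078] -142.04010012496195
22 [ 5.  -4.  97.6] -91.3
24 [ 5. -4. 95.] -113.7
26 [  5.   -4.  100.1] -138.9
28 [  5.   -1.2 107.3] -141.5
30 [ 2.70e+00 -1.00e-01  1.12e+02] -135.3
32 [ -2.4  -4.  112. ] -123.8
34 [-2.000e-01  1.000e-01  1.072e+02] -95.7
36 [ -0.6  -0.9 104.7] -89.0
38 [ -1.6   1.3 108.2] -84.1
```

```bash
python3 -m jog '[[[0,0,0.02,0,1],[0,0,0.025,0,1],[-0.001,-0.012,0,-0.007,1],[-0.003,-0.025,0,-0.014,1],[-0.003,-0.03,0,-0.017,1],[-0.003,-0.03,0,-0.017,1],[-0.003,-0.03,0,-0.017,1],[-0.003,-0.03,0,-0.017,1],[-0.003,-0.03,0,-0.017,1],[-0.003,-0.03,0,-0.017,1],[-0.003,-0.03,0,-0.017,1],[-0.003,-0.03,0,-0.017,1],[-0.003,-0.03,0,-0.017,1],[-0.003,-0.03,0,-0.017,1],[-0.003,-0.02,0,-0.01,1],[-0.002,-0.01,-0.01,-0.003,1],[0,0,-0.012,0,1],[0,0,0,0,1],[0,0,0,0,1]]]'
python3 - <<'E'
from h import *
o=ctrl.get_obs();print(o['ee_pos'],o['tcp_rot'],o['grip_width'])
im=viewer.get_image('side')[:,:,::-1]; cv2.imwrite('pics/s5.png',cv2.resize(im[150:420,230:560],(733,600),interpolation=cv2.INTER_CUBIC))
viewer.get_image('top')
for n in('top','side'):
  for th in('narrow_center','narrow_plate','narrow_slot'):print(n,th,[(np.round(d['location'],1).tolist(),round(d['score'],2)) for d in mark_of(th,n)[:5]])
E
```

```text
time: 8.78
ee_pos: [419.1, -199.6, 217.4]
tcp_rot: [-0.161, -3.134, -0.004]
force: [0.5, 1.2, -0.7]
grip_width: 41.5
gripper_force: 30.0
[ 419.0841968  -199.55699064  217.40319346] [-0.16124717 -3.13364692 -0.00440158] 41.482363043639495
top narrow_center [([447.8, -201.4, 185.5], 0.62), ([459.9, 68.3, 56.1], 0.52), ([541.1, 64.7, 55.2], 0.51)]
top narrow_plate [([472.1, -201.1, 134.2], 0.76), ([542.5, 62.3, -0.7], 0.7), ([462.8, 66.0, -1.3], 0.56)]
top narrow_slot [([534.1, -213.4, 30.1], 0.51)]
side narrow_center [([535.0, 62.5, 57.9], 0.78), ([444.6, -201.4, 184.4], 0.73), ([458.9, 65.2, 59.6], 0.72)]
side narrow_plate [([537.8, 60.8, 0.7], 0.9), ([464.3, 63.8, 0.4], 0.71), ([472.3, -202.8, 137.5], 0.63), ([472.6, -205.4, 72.5], 0.56)]
side narrow_slot [([533.9, -210.7, 29.2], 0.79)]
```

View pics/s5.png

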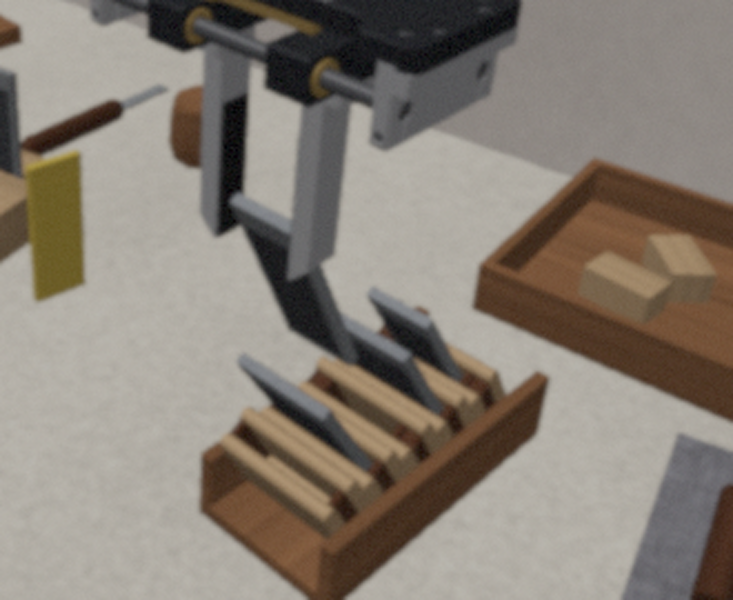

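```bash
python3 -m jog '[[[0,-0.002,0,0,1],[0.003,-0.0003,-0.0052,0,1],[0.003,-0.0003,-0.0052,0,1],[0.003,-0.0003,-0.0052,0,1],[0.003,-0.0003,-0.0052,0,1],[0.003,-0.0003,-0.0052,0,1],[0.003,-0.0003,-0.0052,0,1],[0.003,-0.0003,-0.0052,0,1],[0.003,-0.0003,-0.0052,0,1],[0.003,-0.0003,-0.0052,0,1],[0.003,-0.0003,-0.0052,0,1],[0.003,-0.0003,-0.0052,0,1],[0.002,-0.0003,-0.0033,0,1],[0,0,0,0,1],[0,0,0,0,1]]]'
python3 - <<'E'
from h import *
im=viewer.get_image('side')[:,:,::-1];viewer.get_image('top')
cv2.imwrite('pics/s6.png',cv2.resize(im[220:420,300:500],(600,600),interpolation=cv2.INTER_CUBIC))
for n in('top','side'):
  for th in('narrow_center','narrow_plate','narrow_slot'):print(n,th,[(np.round(d['location'],1).tolist(),round(d['score'],2)) for d in mark_of(th,n) if d['location'][1]<0])
E
```

```text
time: 10.43
ee_pos: [455.5, -206.2, 158.9]
tcp_rot: [-0.161, -3.137, -0.0]
force: [0.1, 0.9, -0.5]
grip_width: 41.4
gripper_force: 30.0
top narrow_center [([482.2, -211.5, 124.4], 0.47)]
top narrow_plate [([510.2, -207.0, 70.9], 0.46)]
top narrow_slot [([532.1, -216.0, 26.4], 0.55)]
side narrow_center [([485.1, -205.8, 130.3], 0.83)]
side narrow_plate [([506.6, -210.6, 76.0], 0.57), ([566.7, -219.0, 78.3], 0.27)]
side narrow_slot [([531.7, -212.3, 24.6], 0.91)]
```

View pics/s6.png

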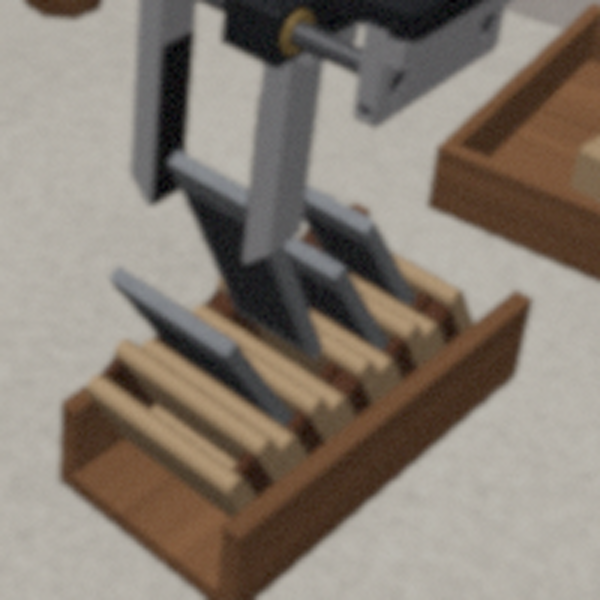

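```bash
python3 -m jog '[[[-0.0025,0.0003,0,0,1],[0.0015,-0.0002,-0.0026,0,1],[0.0015,-0.0002,-0.0026,0,1],[0.0015,-0.0001,-0.0026,0,1],[0.0015,-0.0001,-0.0026,0,1],[0.0015,-0.0002,-0.0026,0,1],[0,0,0,0,1],[0,0,0,0,1]]]'
```

```text
time: 11.5
ee_pos: [460.5, -206.7, 145.8]
tcp_rot: [-0.161, -3.137, -0.001]
force: [-0.4, -0.2, -0.1]
grip_width: 41.7
gripper_force: 30.0
```

```bash
python3 -m jog '[[[0.0015,-0.0002,-0.0026,0,1],[0.0015,-0.0001,-0.0026,0,1],[0.0015,-0.0001,-0.0026,0,1],[0,0,0,0,1]]]'
```

```text
time: 11.83
ee_pos: [464.9, -207.1, 137.7]
tcp_rot: [-0.161, -3.137, -0.0]
force: [0.1, -0.3, -0.8]
grip_width: 41.6
gripper_force: 30.0
```

```bash
python3 -m jog '[[[0.0015,-0.0002,-0.0026,0,1],[0.0015,-0.0001,-0.0026,0,1],[0.0015,-0.0002,-0.0026,0,1],[0.0015,-0.0001,-0.0026,0,1],[0.0015,-0.0002,-0.0026,0,1],[0.0015,-0.0001,-0.0026,0,1],[0.0015,-0.0002,-0.0026,0,1],[0,0,0,0,1],[0,0,0,0,1]]]'
```

```text
time: 12.58
ee_pos: [475.5, -208.3, 119.9]
tcp_rot: [-0.161, -3.137, -0.0]
force: [-0.4, 0.7, -0.5]
grip_width: 41.5
gripper_force: 30.0
```

```bash
python3 -m jog '[[[0.001,-0.0001,-0.0017,0,1],[0.001,-0.0001,-0.0017,0,1],[0.001,-0.0001,-0.0017,0,1],[0.001,-0.0001,-0.0017,0,1],[0,0,0,0,1],[0,0,0,0,1]]]'
```

```text
time: 13.08
ee_pos: [479.1, -208.6, 113.0]
tcp_rot: [-0.162, -3.137, -0.0]
force: [-1.8, -0.3, -0.4]
grip_width: 41.8
gripper_force: 30.0
```

```bash
python3 -m jog '[[[0.0006,0,-0.001,0,1],[0.0006,-0.0001,-0.001,0,1],[0,0,0,0,1],[0,0,0,0,1]]]'
```

```text
time: 13.42
ee_pos: [480.0, -208.7, 111.3]
tcp_rot: [-0.162, -3.136, -0.0]
force: [-4.8, 0.1, 3.4]
grip_width: 41.1
gripper_force: 30.0
```

```bash
python3 -m jog '[[[0,0,-0.001,0,1],[0,0,0,0,1],[0,0,0,0,1]]]'
```

```text
time: 13.67
ee_pos: [480.0, -208.7, 111.2]
tcp_rot: [-0.161, -3.136, -0.0]
force: [-6.4, 1.2, 7.0]
grip_width: 41.9
gripper_force: 30.0
```

```bash
python3 -m jog '[[[0,0,-0.001,0,1],[0,0,0,0,1],[0,0,0,0,1]]]'
```

```text
time: 13.92
ee_pos: [480.0, -208.8, 111.1]
tcp_rot: [-0.161, -3.136, -0.0]
force: [-9.3, 2.8, 12.5]
grip_width: 41.7
gripper_force: 30.0
```

```bash
python3 -m jog '[[[-0.002,0.0002,0,0,1],[-0.002,0.0002,-0.0005,0,1],[-0.002,0.0002,-0.001,0,1],[0,0,0,0,1],[0,0,0,0,1]]]'
```

```text
time: 14.33
ee_pos: [476.6, -208.5, 109.3]
tcp_rot: [0.161, 3.133, -0.001]
force: [-1.3, 1.9, 6.1]
grip_width: 41.5
gripper_force: 30.0
```

```bash
python3 -m jog '[[[-0.002,0.0002,-0.0005,0,1],[0,0,0,0,1],[0,0,0,0,0.2],[0,0,0,0,-0.3],[0,0,0,0,-1],[0,0,0,0,-1],[0,0,0,0,-1],[0,0,0,0,-1],[0,0,0,0,-1],[0,0,0,0,-1],[0,0,0.02,0,-1],[0,0,0.03,0,-1],[0,0,0.04,0,-1],[0,0,0.04,0,-1],[0,0,0,0,-1]]]'
python3 - <<'E'
from h import *
im=viewer.get_image('side')[:,:,::-1];im2=viewer.get_image('top')[:,:,::-1]
g=lambda im,x,y,w,h,W,H:cv2.resize(im[y:y+h,x:x+w],(W,H),interpolation=cv2.INTER_CUBIC)
cv2.imwrite('pics/c7.png',cv2.convertScaleAbs(np.hstack([g(im,310,260,180,160,560,498),g(im2,200,190,50,104,239,498)]),alpha=1.6))
for n in('top','side'):
  for th in('narrow_center','narrow_plate','narrow_slot','wide_center','wide_plate','wide_slot'):print(n,th,[(np.round(d['location'],1).tolist(),round(d['score'],2)) for d in mark_of(th,n)])
E
```

```text
time: 15.58
ee_pos: [477.3, -211.0, 246.9]
tcp_rot: [0.16, 3.123, -0.014]
force: [0.4, -0.3, 1.1]
grip_width: 94.3
gripper_force: 0.0
top narrow_center [([506.5, -212.3, 73.7], 0.86), ([475.3, -206.8, 76.4], 0.62), ([538.5, 65.3, 55.6], 0.58), ([464.2, 62.9, 54.5], 0.55)]
top narrow_plate [([542.3, 62.7, -2.6], 0.56), ([531.5, -213.7, 25.7], 0.53), ([463.8, 66.0, -2.9], 0.47), ([549.2, 175.2, 3.4], 0.34)]
top narrow_slot [([531.9, -215.9, 27.2], 0.64)]
top wide_center [([580.5, 182.8, 70.8], 0.78)]
top wide_plate [([584.1, 182.1, 20.5], 0.79), ([505.8, -211.2, 74.0], 0.74), ([531.7, -214.4, 0.3], 0.56)]
top wide_slot [([470.5, -206.9, 27.9], 0.49)]
side narrow_center [([536.1, 64.5, 57.8], 0.73), ([503.6, -207.5, 78.7], 0.65), ([460.6, 67.3, 57.3], 0.56)]
side narrow_plate [([534.3, 60.4, 0.4], 0.9), ([466.7, 60.3, 0.5], 0.68), ([533.8, -213.4, 27.3], 0.67)]
side narrow_slot [([567.5, -218.1, 79.6], 0.5), ([583.2, 184.2, 16.0], 0.17)]
side wide_center [([585.2, 180.6, 78.3], 0.7)]
side wide_plate [([582.9, 180.9, 15.8], 0.84)]
side wide_slot [([465.5, -204.4, 26.3], 0.8)]
```

View pics/c7.png

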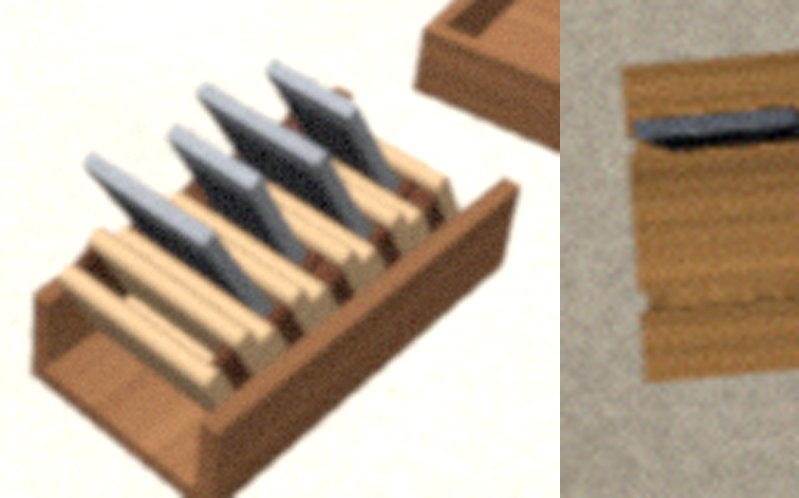

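```bash
python3 -m jog '[[[0.004,0.014,0,0.007,-1],[0.0076,0.028,0,0.015,-1],[0.0076,0.028,0,0.015,-1],[0.0076,0.028,0,0.015,-1],[0.0076,0.028,0,0.015,-1],[0.0076,0.028,0,0.015,-1],[0.0076,0.028,0,0.015,-1],[0.0076,0.028,0,0.015,-1],[0.0076,0.028,0,0.015,-1],[0.0076,0.028,0,0.015,-1],[0.0076,0.028,0,0.015,-1],[0.0076,0.028,0,0.015,-1],[0.0076,0.028,0,0.015,-1],[0.0076,0.028,0,0.015,-1],[0.004,0.013,0,0.012,-1],[0,0,-0.02,0,-1],[0,0,0,0,-1],[0,0,0,0,-1],[0,0,0,0,-1]]]'
python3 - <<'E'
from h import *
from scipy.spatial.transform import Rotation as Ro
o=ctrl.get_obs();Y=Ro.from_rotvec(o['tcp_rot']).as_matrix()[:,1];print(o['ee_pos'],np.degrees(np.arctan2(Y[1],Y[0])))
E
```

```text
time: 17.87
ee_pos: [579.5, 182.2, 217.5]
tcp_rot: [0.173, -3.136, 0.001]
force: [0.5, -0.6, 0.6]
grip_width: 94.1
gripper_force: 0.0
[579.46358903 182.16920554 217.53681429] 96.31889458438896
```

```bash
python3 -m jog '[[[0.0047,-0.002,0,-0.008,-1],[0,0,-0.02,0,-1],[0,0,-0.02,0,-1],[0,0,-0.02,0,-1],[0,0,-0.02,0,-1],[0,0,-0.015,0,-1],[0,0,-0.007,0,-1],[0,0,0,0,-1],[0,0,0,0,-1]]]'
```

```text
time: 18.62
ee_pos: [585.0, 180.6, 116.1]
tcp_rot: [-0.161, 3.136, 0.0]
force: [-0.4, 0.1, -0.1]
grip_width: 93.3
gripper_force: 0.0
```

```bash
python3 -m jog '[[[-0.0007,0,-0.0005,0,1],[0,0,0,0,1],[0,0,0,0,1],[0,0,0,0,1],[0,0,0,0,1],[0,0,0,0,1],[0,0,0,0,1],[0,0,0,0,1],[0,0,0,0,1]]]'
```

```text
time: 19.37
ee_pos: [583.8, 181.2, 115.2]
tcp_rot: [-0.162, 3.137, 0.0]
force: [0.1, 0.7, 1.6]
grip_width: 59.5
gripper_force: 30.0
```

```bash
python3 -m jog '[[[0,0,0.005,0,1],[0,0,0.006,0,1],[0,0,0.005,0,1],[0,0,0.005,0,1],[0,0,0,0,1],[0,0,0,0,1],[-0.0045,-0.0005,0,0,1],[-0.0045,-0.0005,0,0,1],[-0.0045,-0.0004,-0.0004,0,1],[-0.0044,-0.0004,-0.0005,0,1],[0,0,0,0,1]]]'
```

```text
time: 20.28
ee_pos: [565.1, 179.2, 135.2]
tcp_rot: [-0.162, 3.137, -0.0]
force: [2.2, -0.6, 0.3]
grip_width: 59.8
gripper_force: 30.0
```

```bash
python3 -m jog '[[[-0.0044,-0.0004,-0.0008,0,1],[-0.0043,-0.0004,-0.0008,0,1],[-0.0043,-0.0004,-0.0012,0,1],[-0.0043,-0.0004,-0.0012,0,1],[-0.0041,-0.0004,-0.0015,0,1],[-0.0041,-0.0004,-0.0016,0,1],[-0.004,-0.0004,-0.0019,0,1],[-0.004,-0.0004,-0.0019,0,1],[-0.004,-0.0004,-0.0021,0,1],[-0.0015,-0.0002,-0.0009,0,1],[0,0,0,0,1],[0,0,0,0,1]]]'
```

```text
time: 21.28
ee_pos: [526.1, 175.4, 121.1]
tcp_rot: [0.162, -3.136, -0.0]
force: [-0.9, 0.1, 4.8]
grip_width: 59.6
gripper_force: 30.0
```

```bash
python3 -m jog '[[[-0.002,0,0.005,0,1],[-0.003,0,0.008,0,1],[-0.003,0,0.02,0,1],[0,0,0.03,0,1],[0,0,0.03,0,1],[-0.006,-0.013,0.03,-0.007,1],[-0.012,-0.0265,0,-0.015,1],[-0.012,-0.0265,0,-0.015,1],[-0.012,-0.0265,0,-0.015,1],[-0.012,-0.0265,0,-0.015,1],[-0.012,-0.0265,0,-0.015,1],[-0.012,-0.0265,0,-0.015,1],[-0.012,-0.0265,0,-0.015,1],[-0.012,-0.0265,0,-0.015,1],[-0.012,-0.0265,0,-0.015,1],[-0.012,-0.0265,0,-0.015,1],[-0.012,-0.0265,0,-0.015,1],[-0.012,-0.0265,0,-0.015,1],[-0.012,-0.0265,0,-0.015,1],[-0.006,-0.013,-0.013,-0.002,1]]]'
python3 -m jog '[[[0,0,-0.013,0,1],[0,0,0,0,1],[0,0,0,0,1],[0,0,0,0,1]]]'
python3 - <<'E'
from h import *
from scipy.spatial.transform import Rotation as Ro
o=ctrl.get_obs();Y=Ro.from_rotvec(o['tcp_rot']).as_matrix()[:,1];print(o['ee_pos'],np.degrees(np.arctan2(Y[1],Y[0])))
for k in range(2):
 for n in('top','side'):
  viewer.get_image(n)
  for th in('wide_center','wide_plate','wide_slot'):print(n,th,[(np.round(d['location'],1).tolist(),round(d['score'],2)) for d in mark_of(th,n)])
E
```

```text
time: 22.95
ee_pos: [350.0, -198.0, 233.0]
tcp_rot: [0.163, 3.135, -0.005]
force: [0.6, 1.3, -0.4]
grip_width: 59.6
gripper_force: 30.0
time: 23.28
ee_pos: [350.6, -194.6, 218.4]
tcp_rot: [-0.157, -3.137, -0.001]
force: [-0.9, -0.9, -0.8]
grip_width: 59.7
gripper_force: 30.0
[ 350.56033789 -194.58243714  218.36295454] 84.26301669492085
top wide_center [([379.2, -194.0, 184.9], 0.67)]
top wide_plate [([406.5, -202.9, 136.1], 0.92), ([532.1, -210.4, 28.1], 0.29)]
top wide_slot []
side wide_center [([379.2, -198.0, 188.4], 0.93)]
side wide_plate [([409.3, -195.6, 138.4], 0.86)]
side wide_slot [([467.2, -204.3, 26.5], 0.71)]
top wide_center [([379.4, -196.0, 184.3], 0.59), ([531.8, -214.4, 28.4], 0.24)]
top wide_plate [([406.4, -200.6, 142.1], 0.83), ([725.1, 221.5, 8.7], 0.27)]
top wide_slot [([468.8, -205.9, 27.9], 0.54)]
side wide_center [([379.8, -195.0, 187.3], 0.59)]
side wide_plate [([404.6, -199.2, 139.3], 0.62)]
side wide_slot [([466.6, -204.3, 26.5], 0.86), ([536.8, -217.1, 82.4], 0.33)]
```

```bash
python3 -m jog '[[[-0.001,-0.001,0,0,1],[0.0032,-0.0003,-0.0055,0,1],[0.0031,-0.0003,-0.0055,0,1],[0.0032,-0.0004,-0.0055,0,1],[0.0031,-0.0003,-0.0055,0,1],[0.0032,-0.0003,-0.0055,0,1],[0.0031,-0.0003,-0.0055,0,1],[0.0032,-0.0004,-0.0055,0,1],[0.0032,-0.0003,-0.0055,0,1],[0.0031,-0.0003,-0.0055,0,1],[0.0032,-0.0003,-0.0055,0,1],[0.0031,-0.0003,-0.0055,0,1],[0,0,0,0,1],[0,0,0,0,1],[0,0,0,0,1]]]'
```

```text
time: 25.33
ee_pos: [384.4, -199.6, 157.7]
tcp_rot: [0.158, 3.138, -0.0]
force: [0.5, 0.3, -0.9]
grip_width: 59.5
gripper_force: 30.0
```

```bash
python3 -m jog '[[[0.0015,0,-0.0026,0,1],[0.0015,-0.0001,-0.0026,0,1],[0.0015,-0.0001,-0.0026,0,1],[0.0015,-0.0001,-0.0026,0,1],[0.0015,-0.0002,-0.0026,0,1],[0,0,0,0,1],[0,0,0,0,1]]]'
```

```text
time: 25.92
ee_pos: [391.7, -199.3, 143.9]
tcp_rot: [-0.158, -3.137, -0.003]
force: [0.4, 1.9, -1.5]
grip_width: 59.7
gripper_force: 30.0
```

```bash
python3 -m jog '[[[0.0015,-0.0002,-0.0026,0,1],[0.0015,-0.0001,-0.0026,0,1],[0.0015,-0.0002,-0.0026,0,1],[0.0015,-0.0001,-0.0026,0,1],[0,0,0,0,1],[0,0,0,0,1]]]'
```

```text
time: 26.42
ee_pos: [397.9, -200.0, 133.5]
tcp_rot: [-0.158, -3.138, -0.002]
force: [1.6, 3.6, -3.1]
grip_width: 59.5
gripper_force: 30.0
```

```bash
python3 -m jog '[[[0,0.001,0,0,1],[0.0015,-0.0001,-0.0026,0,1],[0.0015,-0.0001,-0.0026,0,1],[0,0,0,0,1],[0,0,0,0,1]]]'
```

```text
time: 26.83
ee_pos: [401.1, -200.1, 128.8]
tcp_rot: [0.158, 3.137, -0.001]
force: [1.1, 3.2, -2.1]
grip_width: 59.7
gripper_force: 30.0
```

```bash
python3 -m jog '[[[0,0.001,0,0,1],[0,0,0,0,1],[0,0,0,0,1]]]'
```

```text
time: 27.08
ee_pos: [401.0, -199.8, 129.3]
tcp_rot: [0.158, 3.137, -0.003]
force: [-0.8, 0.4, -0.8]
grip_width: 59.5
gripper_force: 30.0
```

```bash
python3 -m jog '[[[0.0015,-0.0001,-0.0026,0,1],[0.0015,-0.0001,-0.0026,0,1],[0.0015,-0.0001,-0.0026,0,1],[0.0015,-0.0002,-0.0026,0,1],[0.0015,-0.0001,-0.0026,0,1],[0,0,0,0,1],[0,0,0,0,1]]]'
```

```text
time: 27.67
ee_pos: [408.3, -199.4, 115.6]
tcp_rot: [-0.158, -3.137, -0.0]
force: [-0.3, 0.9, -1.0]
grip_width: 59.8
gripper_force: 30.0
```

```bash
python3 -m jog '[[[0.001,-0.0001,-0.0017,0,1],[0.001,-0.0001,-0.0017,0,1],[0,0,0,0,1],[0,0,0,0,1]]]'
```

```text
time: 28.0
ee_pos: [410.3, -199.6, 112.4]
tcp_rot: [-0.158, -3.137, -0.0]
force: [0.2, 0.4, -0.5]
grip_width: 59.6
gripper_force: 30.0
```

```bash
python3 -m jog '[[[0.0006,0,-0.001,0,1],[0.0006,-0.0001,-0.001,0,1],[0.0006,0,-0.001,0,1],[0,0,0,0,1],[0,0,0,0,1]]]'
```

```text
time: 28.42
ee_pos: [412.1, -199.7, 109.4]
tcp_rot: [-0.158, -3.137, -0.0]
force: [0.3, 0.2, -1.0]
grip_width: 59.6
gripper_force: 30.0
```

```bash
python3 -m jog '[[[0.0006,0,-0.001,0,1],[0.0003,0,-0.0005,0,1],[0,0,0,0,1],[0,0,0,0,1]]]'
```

```text
time: 28.75
ee_pos: [412.7, -199.8, 108.8]
tcp_rot: [-0.158, -3.137, 0.0]
force: [-3.4, 1.5, 4.0]
grip_width: 59.5
gripper_force: 30.0
```

Floor contact at the expected height; I'll press a little to confirm it's a hard stop.

```bash
python3 -m jog '[[[-0.001,0,-0.001,0,1],[-0.001,0,-0.0008,0,1],[0,0,0,0,1],[0,0,0,0,1]]]'
```

```text
time: 29.08
ee_pos: [411.2, -199.8, 107.8]
tcp_rot: [0.158, 3.137, 0.0]
force: [-3.5, 3.0, 9.9]
grip_width: 59.3
gripper_force: 30.0
```

```bash
python3 -m jog '[[[-0.002,0.0002,-0.0005,0,1],[0,0,0,0,1],[0,0,0,0,0.2],[0,0,0,0,-0.3],[0,0,0,0,-1],[0,0,0,0,-1],[0,0,0,0,-1],[0,0,0,0,-1],[0,0,0,0,-1],[0,0,0,0,-1],[0,0,0.02,0,-1],[0,0,0.03,0,-1],[0,0,0.04,0,-1],[0,0,0.04,0,-1],[0,0,0,0,-1],[0,0,0,0,-1]]]'
python3 - <<'E'
from h import *
viewer.get_image('side');viewer.get_image('top')
for n in('top','side'):
  for th in('narrow_center','narrow_plate','wide_center','wide_plate','rest_a_center','rest_b_center'):print(n,th,[(np.round(d['location'],1).tolist(),round(d['score'],2)) for d in mark_of(th,n) if d['location'][1]<0])
E
```

```text
time: 30.42
ee_pos: [410.8, -200.9, 238.9]
tcp_rot: [0.158, 3.132, -0.006]
force: [-0.3, 0.8, -0.9]
grip_width: 94.1
gripper_force: 0.0
top narrow_center [([503.7, -211.9, 74.6], 0.81)]
top narrow_plate [([531.8, -212.6, 27.0], 0.91)]
top wide_center [([437.0, -202.9, 74.9], 0.93)]
top wide_plate [([467.8, -201.1, 27.1], 0.56)]
top rest_a_center [([532.0, -213.3, 29.0], 0.73), ([534.7, -214.2, 77.8], 0.7)]
top rest_b_center [([569.9, -216.2, 76.9], 0.84)]
side narrow_center [([503.9, -206.9, 79.4], 0.9), ([533.0, -210.7, 0.7], 0.58)]
side narrow_plate [([535.7, -213.2, 31.4], 0.78)]
side wide_center [([439.2, -204.2, 76.1], 0.79)]
side wide_plate [([468.8, -204.6, 25.0], 0.74)]
side rest_a_center [([537.0, -214.9, 82.9], 0.64)]
side rest_b_center [([566.9, -218.1, 78.3], 0.72), ([530.9, -212.5, 29.0], 0.46)]
```

```bash
python3 -c "
from station import ctrl
print(ctrl.finish_job())"
```

```text
the job is handed in; nothing more can be done
None
```

I slid both plates into their slots, the narrow one in the middle slot and the wide one in the slot nearest the robot. Each was lowered until it stopped on the slot floor and then released; I handed the job in at about 30 s, and no verdict came back.

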